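# Park the dryer-sheet carton in the rack with pushes only

## Robot

A 6-joint arm with a two-finger parallel gripper is mounted at the origin on the work surface. World frame = base frame: x ahead of the robot, y to its left, z up, the work surface at z = 0. Lengths are in m, angles in rad, forces in N, time in s.
With the tool pointing down it reaches from about 0.275 to 0.85 m from the base axis. Payload 19 kg.
Tool frame: the origin (TCP) lies at the very end of the fingers, on their centre line; the grasp point (between the pads) lies 19 mm behind it; z points along the fingers, y is the line along which they close (so a half turn about z gives the same grasp; the last joint's range is limited). The gripper opens to 85 mm and grips with 20 to 120 N. Pads are 22 mm wide; open, the fingers measure 114 mm over their backs; the gripper's body (76 mm by 85 mm) begins 54 mm behind the grasp point. The pads swing forward as they close: fully open they stand 13 mm farther back than shut.
Start: joints at [-1.235, 0.15, 1.437, -0, 1.554, -0.134], TCP at [0.26, -0.513, 0.231] pointing down, gripper open.
Joint ranges: [-2.8, 2.8], [-0.68, 2.1], [0.12, 2.68], [-1.39, 4.53], [0.16, 2.79], [-2.81, 2.81]. Speed limits (rad/s): [1.89, 1.89, 2.22, 3.01, 3.01, 3.01].

## Interface

Orientations are given as a unit quaternion [w, x, y, z].
In Python, from workcell import telemetry, vision, workorder gives the robot as it stands.
- The arm moves only by the tool play_rows, never from a script. Its argument "plan" is a list of rows, each an object with "linear": the shift along the tool's x, y, z normalised to -1 to 1, where 1 is 0.2 m, a list of three; "twist": the turn, a rotation vector about the tool's x, y, z normalised to -1 to 1, where 1 is 180 degrees, a list of three; "hand": the opening, from 0 (shut) to 1 (fully open). A call has 1 to 10 rows; each row is the pose to reach, as a shift and turn from the pose commanded when the call began, along the tool's axes at that moment, turning the shorter way round; what a row does not reach only later rows make up. A row lasts 1/12 s, in which the tool goes at most 41.7 mm and 7.16 degrees, less where a joint would pass 70% of its speed; a pose out of reach is approached as far as the arm can. A call with a number of a shift or a turn outside -1 to 1 is refused whole. A call with a gripper value outside its range is refused whole. The fingers move at their own pace and stop on an object; "newtons" is the grip in N (left out, the last holds). Time passes only in rows, so rows that repeat a pose let the fingers close. It gives the time, the measured TCP pose, the force, the opening and the grip force at its end, in the units of the state.
- telemetry.get_state(): the state, without advancing time (a new reading comes with each control period).
- vision.capture(name): name is "side" or "top" or "wrist"; returns a dict with "frame" (384x512x3 uint8, blue, green, red), "range_z" (384x512 float32, m along the optical axis (not along the pixel's ray), 0 where there is no reading), "fov_y" (degrees; the focal length in pixels is half the picture's height over the tangent of half this angle, whatever the lens; pixels are square), "cx", "cy" (the principal point, pixels), "R" (3x3) and "t" (3): a world point X has camera coordinates R X + t; the wrist camera has in their place "tool_from_camera" (4x4, takes a point from camera to tool coordinates, whose origin is the TCP and whose axes are the flange's). Camera axes: x right, y down, z forward; pixel columns grow to the right and rows downward; lengths in m; the calibration is good to about 2 mm. The wrist camera is an equidistant fisheye: a pixel r from the principal point sees the ray r / f radians off the axis. A picture is of the moment at which its call begins: read the wrist's pose just before it.
- workorder.finish_job(): hands the job in; it is judged then, once.
Trained networks look in a picture, given as the dict that the camera call returned (one of the last four; its "shot" number tells which), for a name from the list of things; names that differ only in an ending like _2 or _b are one class to them, and where a whole thing is asked for, a point or a joint stands for the part that bears it (a point fixed in the world has none). Each returns a list of dicts, best first, with "conf" (0 to 1); they miss things now and then, are a little off and sometimes report something else, mostly with a low value. They report only what shows in the picture. A call takes as long as a camera call. They do not tell look-alikes from the thing itself.
- vision.recognise(target, picture): "location" ([column, row] in pixels, amid what is visible of it).
- vision.trace(target, picture): "region" (384x512 bool, what is visible of it) and "location" ([column, row] in pixels, amid what is visible of it).
The state is a dict: "clock": time; "joints": joint angles; "joint_velocities": joint speeds; "effort": joint torques, N m; "tcp_pos": TCP position; "orientation": TCP orientation; "contact_force": force on the tool from outside, world axes, zero at the start; "ft_torque": the same for the moment, N m; "width": finger opening in m; "finger_force": force on a finger pad.
Only numpy, scipy, OpenCV 4.12 (cv2) and the standard library are available. Lean on these libraries where they do the work, as an engineer would, in place of code of your own. Each camera call takes 0.05 s, during which the arm holds its last target. There are 200 camera calls.

## Task

Without gripping it, picking it up or pressing it hard, gently push the green dryer-sheet carton along the table into the dark steel rack, between the end stop and the red sliding bookend, until its long side lies flat against the back rail. Then push the red bookend along the rail so that it moves the carton snugly against the end stop and traps it there. Leave the carton standing on the table, do not disturb the other things, and move clear.

Things in the scene. Friction and masses are not known exactly. Their poses are not given: they have to be found in the camera images.
- carton: Green carton with a white stripe low on its sides and a paper patch on top; a stiff closed box 70 mm along its x, 110 mm along its y, 60 mm high, about 0.25 kg (varies), standing loose on the table. Origin: centre of its underside. z up. It looks the same after a half turn.
- rack: Dark steel L-shaped rack fixed to the table, open to its -x (robot side), turned up to 0.2 rad. Origin: table level, inner corner, where the rail's front face (plane x=0) meets the end stop's inner face (plane y=0). Rail: along y from +20 to -340 mm, 14 mm thick behind x=0, 50 mm high. End stop: y 0 to +14 mm, out to x=-68 mm, 60 mm high.
- home (a point): Where the carton's origin is when parked fully home, touching rail and end stop: on the table, x=-35 mm, y=-55 mm in the rack's frame. Axes as the rack's; the parked carton's axes are parallel to them.
- bookend (a joint): Travel (m) of the red bookend along the rack's +y, towards the end stop. An upright plate 12 mm thick, from the rail's face to 61 mm in front of it, 69 mm high, with a red saddle on the rail. Gap between bookend and end stop: 215 mm minus travel. Starts at 0 to 0.035, goes up to 0.125; 0.105 = carton trapped. Friction about 2 N; stays where left.
- bookend_face (a point): Middle of the bookend's outer face (the face away from the end stop, where one pushes it), 35 mm above the table, 36 mm in front of the rail's face; it moves with the bookend, and its outer side is the rack's -y.
- blue_carton: Bystander: blue carton with a yellow stripe, 70 x 110 mm and 60 mm high, loose. Origin: centre of its underside.
- mug: Bystander: white mug, 76 mm across and 75 mm high, with a handle, loose. Origin: centre of its underside.
- jar: Bystander: clear jar with a white lid, 68 mm across, 80 mm high, loose, beside the end stop. Origin: centre of its underside.
- tin: Bystander: small brass-brown tin, 56 mm across, 65 mm high, loose. Origin: centre of its underside.
- brush: Bystander: flat hand brush, 190 mm long, 42 mm wide, 20 mm thick, grey head and wooden handle, lying on the table to the robot's right, loose. Origin: near its middle, underside.
Things that resemble listed ones, but are neither listed nor needed, are in the scene too. Of the things that look like the carton, take the one that is nearest to the robot's base at the start.

How it is judged:
On the way, in this order (a step that is already met when the one before it is completed fails the run):
1. the green carton lies flat against the back rail, between the end stop and the bookend (x of carton in the frame of rack between -0.04 and -0.031 m and angle between the x axis of carton and the x axis of rack, either way round below 0.07 rad and height (world z) of carton below 0.006 m and y of carton in the frame of rack between -0.165 and -0.05 m), for 0.2 s.
2. the bookend has trapped the carton against the end stop (x of carton in the frame of rack between -0.04 and -0.031 m and angle between the x axis of carton and the x axis of rack, either way round below 0.07 rad and height (world z) of carton below 0.006 m and y of carton in the frame of rack above -0.06 m and value of joint bookend above 0.099 m), for 0.2 s.
At the end, for the whole second after the job is handed in: The green carton stands on the table at rest, within 5 mm of the back rail and of the end stop, square to the rack within 0.07 rad, and the bookend is pushed up to it (travel over 0.099, so at most 6 mm of free play in all) (all of step 2 and y of carton in the frame of rack below -0.05 m and angle between carton's own z axis and vertical below 0.05 rad and linear speed of carton below 0.01 m/s); the robot touches nothing.
It fails at once if the green carton is gripped, or pressed by the fingers with over 40 N (contact force between the fingers and carton above 40 N).
It fails at once if the green carton is lifted off the table (over 12 mm) or tipped (over 0.35 rad) (height (world z) of carton above 0.012 m or angle between carton's own z axis and vertical above 0.35 rad).
It fails at once if another thing (blue carton, mug, jar, tin or brush) is moved more than 20 mm (distance of any of blue_carton, mug, jar, tin, brush from where it was at the start of the episode above 0.02 m).
It fails at once if a bystander is tipped over (angle between any of blue_carton, mug, jar, tin's own z axis and vertical above 0.35 rad).
It also fails if it takes over 67 s, if anything falls off the work surface, if the arm or the gripper's body presses on something with over 40 N, if the wrist force passes 120 N, or if a joint passes its speed limit or range.

## Working session

There is one attempt and no reset: what is moved stays moved. The work goes in short steps, Python scripts to look and compute and a tool call to move; the robot and the scene stay as the last step left them, time stands still between calls to the robot, and variables do not carry over. Pictures are saved under pics/ and viewed, at most 10 in all, crops included, and the job is handed in when it is done.

Besides the shell and the picture viewer there is one more tool, called after ">>>" as name(argument=value, ...) on one line, values as JSON. play_rows: Moves the arm, as the interface text tells. Its arguments: {"type":"object","properties":{"plan":{"type":"array"},"newtons":{"type":"number"}},"required":["plan"]}

```bash
mkdir -p pics; ls; cat > h.py <<'E'
import numpy as np, cv2
from workcell import telemetry, vision, workorder
def cloud(p):
    d=p["range_z"]; f=d.shape[0]/2/np.tan(np.radians(p["fov_y"])/2)
    v,u=np.indices(d.shape); c=np.stack([(u-p["cx"])/f*d,(v-p["cy"])/f*d,d],-1)
    return (c-p["t"])@p["R"]   # R^T (c-t)
E
python3 - <<'E'
from h import *
ims=[]
for n in ["top","side"]:
    p=vision.capture(n); cv2.imwrite(f"pics/{n}0.png",p["frame"]); X=cloud(p)
    print(n,p["fov_y"],p["R"].round(3).tolist(),p["t"])
    for t in ["carton","rack","bookend","blue_carton","mug","jar","tin","brush"]:
        for r in vision.trace(t,p)[:4]:
            if r["conf"]<.2: continue
            m=r["region"]&(p["range_z"]>0); q=X[m]
            print(t,round(r["conf"],2),np.round(r["location"]),m.sum(),np.median(q,0).round(3) if len(q) else None,np.percentile(q,[2,98],axis=0).round(3).tolist() if len(q) else None)
print(telemetry.get_state())
E
```

```text
pics
top 57.938599589505344 [[-0.019, -1.0, -0.005], [-0.998, 0.019, -0.061], [0.061, 0.004, -0.998]] [-0.04644003  0.54074381  1.14992337]
carton 0.9 [380. 153.] 799 [ 0.629 -0.43   0.059] [[0.585, -0.488, 0.015], [0.677, -0.377, 0.064]]
carton 0.8 [262. 191.] 723 [ 0.519 -0.057  0.059] [[0.485, -0.11, 0.053], [0.555, -0.006, 0.064]]
carton 0.75 [137. 173.] 902 [0.582 0.361 0.059] [[0.539, 0.309, 0.009], [0.628, 0.421, 0.064]]
carton 0.52 [386. 242.] 604 [ 0.35  -0.465  0.017] [[0.278, -0.487, -0.002], [0.465, -0.439, 0.022]]
rack 0.72 [278. 147.] 1003 [ 0.67  -0.115  0.049] [[0.609, -0.277, -0.002], [0.69, 0.065, 0.069]]
bookend 0.79 [290. 147.] 191 [ 0.664 -0.142  0.059] [[0.607, -0.164, 0.005], [0.687, -0.125, 0.071]]
blue_carton 0.79 [183. 185.] 826 [0.543 0.209 0.059] [[0.506, 0.155, -0.0], [0.582, 0.266, 0.064]]
mug 0.64 [340. 196.] 528 [ 0.505 -0.317  0.016] [[0.472, -0.345, 0.0], [0.539, -0.253, 0.077]]
jar 0.84 [207. 148.] 367 [0.666 0.133 0.078] [[0.638, 0.106, 0.024], [0.695, 0.162, 0.083]]
jar 0.36 [289. 144.] 162 [ 0.667 -0.142  0.059] [[0.615, -0.164, -0.002], [0.69, -
[... 1158 characters left out ...]
3503560e+00,  1.50466677e-01,  1.43739920e+00,  4.15637374e-05,
        1.55382238e+00, -1.34007402e-01]), 'joint_velocities': array([-1.02446910e-03,  7.00132536e-04,  1.74552546e-04,  5.91113985e-04,
       -1.29822327e-03, -1.12385112e-05]), 'effort': array([-1.41651424e-03, -7.12798047e+01, -5.71049130e+01, -3.56499286e-04,
        1.32530789e-03, -2.32196675e-05]), 'tcp_pos': array([ 0.26026884, -0.51268105,  0.23128595]), 'orientation': array([-4.96520504e-05,  9.72541410e-01,  2.32729892e-01,  1.58592396e-05]), 'contact_force': array([-0.02243775, -0.01647016, -0.70004737]), 'ft_torque': array([-0.02683624,  0.02504224, -0.00173193]), 'finger_force': 0.0, 'width': 0.08535774989359977}
```

```bash
python3 - <<'E'
from h import *
a=cv2.imread("pics/top0.png")[100:270,90:430]
cv2.imwrite("pics/top0c.png",cv2.resize(a,None,fx=2.3,fy=2.3,interpolation=cv2.INTER_CUBIC))
p=vision.capture("top"); q=vision.capture("side")
X=cloud(p);Y=cloud(q)
def rect(Z,x0,x1,y0,y1,z0,z1):
    m=(Z[...,0]>x0)&(Z[...,0]<x1)&(Z[...,1]>y0)&(Z[...,1]<y1)&(Z[...,2]>z0)&(Z[...,2]<z1)
    return Z[m]
for n,Z in (("top",X),("side",Y)):
    for nm,b in dict(carton=(.45,.59,-.15,.03,.055,.066),rail=(.6,.75,-.12,.03,.044,.056),rail2=(.6,.75,-.33,-.18,.044,.056),stop=(.57,.68,.02,.09,.054,.066),stoptop=(.57,.72,.02,.095,.04,.07),book=(.57,.66,-.2,-.09,.06,.075)).items():
        c=rect(Z,*b); 
        if len(c)<5: print(n,nm,len(c)); continue
        r=cv2.minAreaRect((c[:,:2]*1000).astype(np.float32)); print(n,nm,len(c),np.round(r[0],1),np.round(r[1],1),round(r[2],1),c[:,2].mean().round(4), "line",np.round(cv2.fitLine((c[:,:2]*1000).astype(np.float32),cv2.DIST_HUBER,0,.01,.01).ravel(),3))
E
```

```text
top carton 718 [519.6 -56.6] [109.6  69.7] 83.7 0.0596 line [ 9.80000e-02  9.95000e-01  5.19182e+02 -5.66720e+01]
top rail 234 [708.1 -45.7] [148.6  80.9] 88.2 0.049 line [ 3.10000e-02  1.00000e+00  6.77209e+02 -4.63100e+01]
top rail2 172 [ 703.4 -234.5] [105.8  85.7] 88.7 0.0493 line [ 5.70000e-02  9.98000e-01  6.70793e+02 -2.34323e+02]
top stop 104 [642.9  58.4] [14.  69.5] 89.4 0.0592 line [ 1.0000e+00 -2.1000e-02  6.4336e+02  5.8389e+01]
top stoptop 170 [646.4  46.1] [46.4 79.5] 89.7 0.0553 line [ 9.8200e-01 -1.9000e-01  6.4741e+02  5.5455e+01]
top book 60 [ 635.1 -143.3] [19.2 56.4] 74.4 0.0683 line [ 9.92000e-01 -1.23000e-01  6.32839e+02 -1.43405e+02]
side carton 451 [517.7 -62.1] [115.7  70.8] 83.4 0.06 line [ 1.25000e-01  9.92000e-01  5.16695e+02 -6.49500e+01]
side rail 152 [706.7 -46. ] [145.1  84.4] 89.6 0.049 line [ 6.20000e-02  9.98000e-01  6.75537e+02 -4.71350e+01]
side rail2 173 [ 703.  -238.3] [115.9  86.8] 88.0 0.0493 line [ 1.00000e-01  9.95000e-01  6.69270e+02 -2.40273e+02]
side stop 66 [640.4  52.7] [74.7 18.5] 0.7 0.0593 line [ 1.00000e+00 -1.00000e-03  6.40414e+02  5.29490e+01]
side stoptop 164 [645.3  41.7] [40.1 84.4] 89.2 0.0522 line [ 9.95000e-01 -1.01000e-01  6.42335e+02  4.92260e+01]
side book 77 [ 633.8 -154.7] [52.6 37. ] 7.1 0.0664 line [ 9.92000e-01 -1.23000e-01  6.31325e+02 -1.49724e+02]
```

View pics/top0c.png

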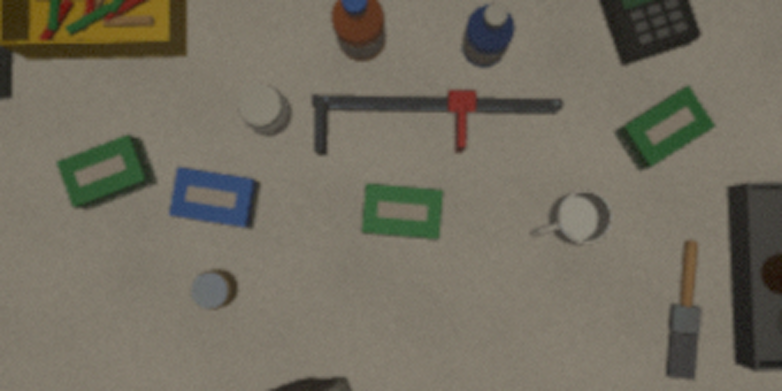

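View pics/side0.png

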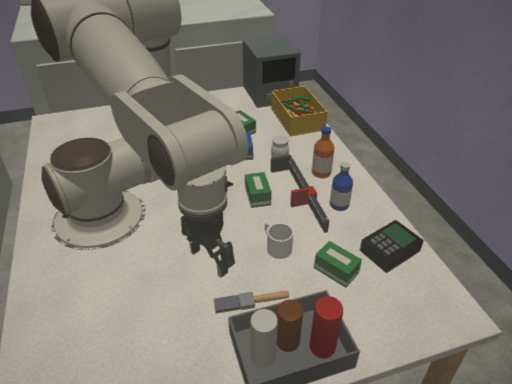

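The three look-alikes are the green cartons in the top crop at (402,211), (105,172) and (667,127). They sit 0.52 m, 0.69 m and 0.76 m from the base, so the middle one at (402,211) is the target. It stands alone in front of the rack. Next I'll refine the rack pose and plan the approach.

```bash
cat >> h.py <<'E'
from scipy.spatial.transform import Rotation as Ro
def to(pos,yaw):
    s=telemetry.get_state(); w,x,y,z=s["orientation"]; A=Ro.from_quat([x,y,z,w])
    B=Ro.from_matrix(np.array([[np.cos(yaw),np.sin(yaw),0],[np.sin(yaw),-np.cos(yaw),0],[0,0,-1]]))
    print("lin",(A.inv().apply(np.array(pos)-s["tcp_pos"])/.2).round(4).tolist(),"tw",((A.inv()*B).as_rotvec()/np.pi).round(4).tolist(),"tcp",s["tcp_pos"].round(4),"t",s["clock"],"F",s["contact_force"].round(1))
E
python3 - <<'E'
from h import *
for n in ("top","side"):
    p=vision.capture(n); X=cloud(p).reshape(-1,3); X=X[p["range_z"].ravel()>0]
    def band(b,z0,z1): return X[(X[:,0]>b[0])&(X[:,0]<b[1])&(X[:,1]>b[2])&(X[:,1]<b[3])&(X[:,2]>z0)&(X[:,2]<z1)]
    r=band((.645,.695,-.32,.06),.044,.055); ctr=[]
    for y in np.arange(-.28,.05,.02):
        c=r[(abs(r[:,1]-y)<.01)]
        if len(c)>6: ctr.append((c[:,1].mean(),c[:,0].min(),np.median(c[:,0]),c[:,0].max()))
    ctr=np.array(ctr); print(n,(ctr*1000).round(0).tolist()); k=np.polyfit(ctr[:,0],ctr[:,2],1); print("slope,x@0",k)
    c=band((.59,.66,.03,.08),.055,.066); print("stop y",(np.percentile(c[:,1],[5,50,95])*1000).round(1),"xmin",c[:,0].min(),"fit",np.polyfit(c[:,0],c[:,1],1))
    c=band((.59,.65,-.18,-.1),.064,.074); print("book y",(np.percentile(c[:,1],[5,50,95])*1000).round(1),"x",c[:,0].min())
    c=band((.69,.8,-.25,.1),.09,.3); print("bottles",c.min(0),c.max(0))
to((.35,-.283,.2),-.03)
E
```

```text
top [[-279.0, 659.0, 669.0, 677.0], [-261.0, 660.0, 670.0, 677.0], [-240.0, 661.0, 670.0, 677.0], [-220.0, 661.0, 671.0, 677.0], [-199.0, 664.0, 671.0, 678.0], [-180.0, 665.0, 671.0, 679.0], [-163.0, 665.0, 671.0, 678.0], [-136.0, 645.0, 657.0, 691.0], [-117.0, 665.0, 674.0, 683.0], [-101.0, 667.0, 676.0, 683.0], [-81.0, 667.0, 676.0, 684.0], [-61.0, 667.0, 677.0, 684.0], [-42.0, 668.0, 677.0, 685.0], [-20.0, 671.0, 678.0, 685.0], [1.0, 672.0, 678.0, 685.0], [21.0, 672.0, 678.0, 686.0], [41.0, 673.0, 679.0, 686.0]]
slope,x@0 [0.03591717 0.67738318]
stop y [52.1 58.7 65.4] xmin 0.6082482579769797 fit [-0.04552741  0.08809189]
book y [-146.1 -142.7 -139.1] x 0.6066556818299732
bottles [ 0.73316974 -0.21328642  0.0900789 ] [0.79947714 0.03209184 0.19330186]
side [[-280.0, 659.0, 665.0, 676.0], [-260.0, 657.0, 665.0, 676.0], [-240.0, 659.0, 668.0, 676.0], [-221.0, 660.0, 666.0, 675.0], [-199.0, 661.0, 670.0, 680.0], [-179.0, 661.0, 671.0, 678.0], [-161.0, 647.0, 665.0, 687.0], [-100.0, 664.0, 672.0, 683.0], [-79.0, 668.0, 673.0, 682.0], [-61.0, 666.0, 675.0, 684.0], [-40.0, 667.0, 675.0, 685.0], [-20.0, 668.0, 675.0, 684.0], [-1.0, 666.0, 675.0, 685.0], [20.0, 667.0, 679.0, 684.0], [44.0, 651.0, 671.0, 685.0]]
slope,x@0 [0.03512158 0.67506152]
stop y [47.2 51.7 63.4] xmin 0.6048081595774967 fit [-0.02354388  0.06839391]
book y [-154.2 -149.3 -142.1] x 0.6059809590422885
bottles [ 0.73202629 -0.22093141  0.09003274] [0.79956417 0.01655296 0.19218525]
lin [0.9199, -0.8209, 0.1564] tw [-0.0, 0.0, 0.1591] tcp [ 0.2603 -0.5127  0.2313] t 1.1 F [ 0.3  0.  -0.7]
```

>>> play_rows(plan=[{"linear":[0.92,-0.82,0.15],"twist":[0,0,0.162],"hand":0.7},{"linear":[0.92,-0.82,0.15],"twist":[0,0,0.162],"hand":0.7},{"linear":[0.92,-0.82,0.15],"twist":[0,0,0.162],"hand":0.7},{"linear":[0.92,-0.82,0.15],"twist":[0,0,0.162],"hand":0.7},{"linear":[0.92,-0.82,0.15],"twist":[0,0,0.162],"hand":0.7},{"linear":[0.92,-0.82,0.15],"twist":[0,0,0.162],"hand":0.7},{"linear":[0.92,-0.82,0.15],"twist":[0,0,0.162],"hand":0.7},{"linear":[0.92,-0.82,0.15],"twist":[0,0,0.162],"hand":0.7},{"linear":[0.92,-0.82,0.15],"twist":[0,0,0.162],"hand":0.7},{"linear":[0.92,-0.82,0.15],"twist":[0,0,0.162],"hand":0.7}])

```text
clock: 1.93
tcp_pos: [0.3499, -0.2841, 0.2015]
orientation: [0.0, 1.0, -0.02, 0.0]
contact_force: [0.8, -0.1, -1.1]
width: 0.0598
finger_force: 0.0
```

```bash
python3 -c "
from h import *
to((.435,-.055,.13),-.036)
print(telemetry.get_state()['width'])"
```

```text
lin [0.3797, -1.1618, 0.3569] tw [0.0001, -0.0, -0.0012] tcp [ 0.3499 -0.2841  0.2015] t 1.9333 F [ 0.8 -0.1 -1.1]
0.0597774319522993
```

>>> play_rows(plan=[{"linear":[0.3,-1,0.2],"twist":[0,0,0],"hand":0.7},{"linear":[0.3,-1,0.2],"twist":[0,0,0],"hand":0.7},{"linear":[0.3,-1,0.2],"twist":[0,0,0],"hand":0.7},{"linear":[0.3,-1,0.2],"twist":[0,0,0],"hand":0.7},{"linear":[0.3,-1,0.2],"twist":[0,0,0],"hand":0.7},{"linear":[0.3,-1,0.2],"twist":[0,0,0],"hand":0.7},{"linear":[0.3,-1,0.2],"twist":[0,0,0],"hand":0.7}])

```text
clock: 2.52
tcp_pos: [0.4183, -0.0847, 0.1609]
orientation: [-0.0, 1.0, -0.018, -0.0]
contact_force: [0.2, -1.3, -0.6]
width: 0.0598
finger_force: 0.0
```

```bash
python3 -c "
from h import *
to((.43,-.055,.018),-.036)"
```

```text
lin [0.0536, -0.1503, 0.7145] tw [-0.0001, 0.0003, -0.0002] tcp [ 0.4183 -0.0847  0.1609] t 2.5167 F [ 0.2 -1.3 -0.6]
```

>>> play_rows(plan=[{"linear":[0.05,-0.15,0.2],"twist":[0,0,0],"hand":0.7},{"linear":[0.05,-0.15,0.4],"twist":[0,0,0],"hand":0.7},{"linear":[0.05,-0.15,0.55],"twist":[0,0,0],"hand":0.7},{"linear":[0.05,-0.15,0.65],"twist":[0,0,0],"hand":0.7},{"linear":[0.05,-0.15,0.71],"twist":[0,0,0],"hand":0.7},{"linear":[0.05,-0.15,0.71],"twist":[0,0,0],"hand":0.7}])

```text
clock: 3.02
tcp_pos: [0.4278, -0.0576, 0.017]
orientation: [-0.0, 1.0, -0.021, -0.002]
contact_force: [-0.7, -0.0, -0.9]
width: 0.0596
finger_force: 0.0
```

```bash
python3 - <<'E'
from h import *
to((.472,-.055,.018),-.036)
p=vision.capture("top"); q=vision.capture("side"); cv2.imwrite("pics/s1.png",np.hstack([cv2.resize(p["frame"][120:270,150:350],(600,450)),]))
cv2.imwrite("pics/s2.png",np.hstack([cv2.resize(p["frame"][130:240,190:310],(400,367)),cv2.resize(q["frame"][130:270,190:343],(400,367))]))
E
```

```text
lin [0.2205, -0.0224, -0.0057] tw [-0.0003, 0.0013, -0.0018] tcp [ 0.4278 -0.0576  0.017 ] t 3.0167 F [-0.7 -0.  -0.9]
```

View pics/s2.png

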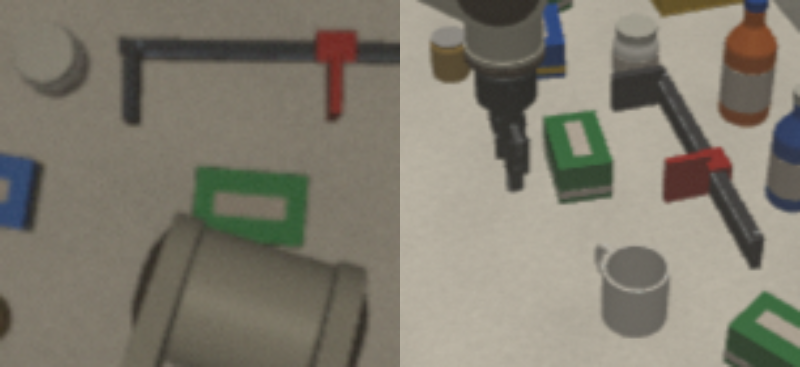

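The side crop shows the gripper at (510,150) behind the carton and clear of it. The top crop shows the carton lined up with the gap between the stop at column 140 and the bookend at column 328. I'll push straight along the tool x axis.

>>> play_rows(plan=[{"linear":[0.07,0,0],"twist":[0,0,-0.002],"hand":0.7},{"linear":[0.14,0,0],"twist":[0,0,-0.002],"hand":0.7},{"linear":[0.19,0,0],"twist":[0,0,-0.002],"hand":0.7},{"linear":[0.23,0,0],"twist":[0,0,-0.002],"hand":0.7},{"linear":[0.27,0,0],"twist":[0,0,-0.002],"hand":0.7},{"linear":[0.31,0,0],"twist":[0,0,-0.002],"hand":0.7},{"linear":[0.35,0,0],"twist":[0,0,-0.002],"hand":0.7},{"linear":[0.39,0,0],"twist":[0,0,-0.002],"hand":0.7},{"linear":[0.43,0,0],"twist":[0,0,-0.002],"hand":0.7},{"linear":[0.47,0,0],"twist":[0,0,-0.002],"hand":0.7}])

```text
clock: 3.95
tcp_pos: [0.5237, -0.0597, 0.0193]
orientation: [-0.0, 1.0, -0.016, -0.0]
contact_force: [-2.2, 0.0, 2.3]
width: 0.0595
finger_force: 1.0
```

```bash
cat >> h.py <<'E'
O=np.array([.672,.051]); a=-.036; M=np.array([[np.cos(a),-np.sin(a)],[np.sin(a),np.cos(a)]])
def look(sides=("top","side")):
    s=telemetry.get_state(); print("tcp rack",((s["tcp_pos"][:2]-O)@M).round(4),"z",s["tcp_pos"][2].round(4),"F",s["contact_force"].round(1),"t",s["clock"])
    for n in sides:
        p=vision.capture(n); X=cloud(p)
        for t in ("carton","bookend"):
            for r in vision.trace(t,p):
                m=r["region"]&(p["range_z"]>0); c=X[m]; c=c[(c[:,2]>(.053 if t=="carton" else .063))&(c[:,2]<.075)]
                if len(c)<15: continue
                R=(c[:,:2]-O)@M
                if not(-.3<R[:,0].mean()<.05 and -.25<R[:,1].mean()<.02): continue
                b=cv2.minAreaRect((R*1000).astype(np.float32)); print(n,t,round(r["conf"],2),len(c),np.round(b[0],1),np.round(b[1],1),round(b[2],1),"pct",(np.percentile(R,[3,97],axis=0)*1000).round(0).tolist())
E
python3 -c "
from h import *
look()"
```

```text
tcp rack [-0.1442 -0.116 ] z 0.0193 F [-2.2  0.   2.3] t 3.95
top bookend 0.76 62 [ -19.4 -196.5] [16.4 77.6] 80.8 pct [[-58.0, -201.0], [0.0, -191.0]]
side carton 0.88 330 [ -97.1 -117.6] [126.4  68.7] 87.4 pct [[-124.0, -170.0], [-67.0, -65.0]]
side bookend 0.85 59 [ -22.7 -208.1] [68.8 31.9] 3.0 pct [[-55.0, -209.0], [1.0, -194.0]]
```

>>> play_rows(plan=[{"linear":[0.03,0,0],"twist":[0,0,0],"hand":0.7},{"linear":[0.06,0,0],"twist":[0,0,0],"hand":0.7},{"linear":[0.09,0,0],"twist":[0,0,0],"hand":0.7},{"linear":[0.12,0,0],"twist":[0,0,0],"hand":0.7},{"linear":[0.15,0,0],"twist":[0,0,0],"hand":0.7},{"linear":[0.18,0,0],"twist":[0,0,0],"hand":0.7},{"linear":[0.21,0,0],"twist":[0,0,0],"hand":0.7},{"linear":[0.24,0,0],"twist":[0,0,0],"hand":0.7},{"linear":[0.26,0,0],"twist":[0,0,0],"hand":0.7},{"linear":[0.27,0,0],"twist":[0,0,0],"hand":0.7}])

```text
clock: 5.08
tcp_pos: [0.5775, -0.0615, 0.0192]
orientation: [-0.0, 1.0, -0.016, -0.0]
contact_force: [-2.5, 0.3, 0.9]
width: 0.0596
finger_force: 1.0
```

```bash
python3 -c "
from h import *
look()"
```

```text
tcp rack [-0.0904 -0.1158] z 0.0192 F [-2.5  0.3  0.9] t 5.0833
side carton 0.97 297 [ -33.6 -131.4] [140.2  63.3] 71.9 pct [[-70.0, -171.0], [-13.0, -66.0]]
side bookend 0.73 59 [ -28.8 -199.9] [60.  16.3] 4.2 pct [[-58.0, -207.0], [-2.0, -193.0]]
```

>>> play_rows(plan=[{"linear":[0.008,0,0],"twist":[0,0,0],"hand":0.7},{"linear":[0.015,0,0],"twist":[0,0,0],"hand":0.7},{"linear":[0.022,0,0],"twist":[0,0,0],"hand":0.7},{"linear":[0.03,0,0],"twist":[0,0,0],"hand":0.7}])

```text
clock: 5.72
tcp_pos: [0.583, -0.0617, 0.0194]
orientation: [-0.0, 1.0, -0.016, -0.0]
contact_force: [-2.0, -0.7, 0.2]
width: 0.0596
finger_force: 0.9
```

>>> play_rows(plan=[{"linear":[0.005,0,0],"twist":[0,0,0],"hand":0.7},{"linear":[0.01,0,0],"twist":[0,0,0],"hand":0.7}])

```text
clock: 5.88
tcp_pos: [0.5851, -0.0618, 0.0193]
orientation: [-0.0, 1.0, -0.016, -0.0]
contact_force: [-1.7, -0.4, 1.6]
width: 0.0599
finger_force: 1.0
```

>>> play_rows(plan=[{"linear":[0.005,0,0],"twist":[0,0,0],"hand":0.7},{"linear":[0.01,0,0],"twist":[0,0,0],"hand":0.7}])

```text
clock: 6.05
tcp_pos: [0.587, -0.0618, 0.0193]
orientation: [-0.0, 1.0, -0.016, -0.0]
contact_force: [-2.2, 0.3, 2.2]
width: 0.0597
finger_force: 1.0
```

```bash
python3 -c "
from h import *
look()"
```

```text
tcp rack [-0.0809 -0.1158] z 0.0193 F [-2.2  0.3  2.2] t 6.05
side carton 0.57 279 [ -24.2 -132.7] [144.2  62.3] 68.0 pct [[-60.0, -171.0], [-4.0, -68.0]]
side carton 0.41 156 [ -17.5 -197.3] [44.  80.8] 78.5 pct [[-58.0, -219.0], [20.0, -185.0]]
side bookend 0.63 64 [ -25.8 -199.2] [68.4 17.4] 2.0 pct [[-58.0, -207.0], [-1.0, -193.0]]
```

Not yet in contact with the rail; continue in small steps.

>>> play_rows(plan=[{"linear":[0.004,0,0],"twist":[0,0,0],"hand":0.7},{"linear":[0.008,0,0],"twist":[0,0,0],"hand":0.7}])

```text
clock: 6.52
tcp_pos: [0.5885, -0.0619, 0.0193]
orientation: [-0.0, 1.0, -0.016, -0.0]
contact_force: [-1.6, 0.0, -0.4]
width: 0.0596
finger_force: 0.8
```

>>> play_rows(plan=[{"linear":[0.004,0,0],"twist":[0,0,0],"hand":0.7},{"linear":[0.008,0,0],"twist":[0,0,0],"hand":0.7}])

```text
clock: 6.68
tcp_pos: [0.5897, -0.0619, 0.0192]
orientation: [-0.0, 1.0, -0.016, -0.001]
contact_force: [-12.8, 0.2, 8.2]
width: 0.0596
finger_force: 6.3
```

>>> play_rows(plan=[{"linear":[0.002,0,0],"twist":[0,0,0],"hand":0.7},{"linear":[0.002,0,0],"twist":[0,0,0],"hand":0.7},{"linear":[0.002,0,0],"twist":[0,0,0],"hand":0.7}])

```text
clock: 6.93
tcp_pos: [0.5897, -0.0618, 0.0192]
orientation: [-0.0, 1.0, -0.016, -0.001]
contact_force: [-11.5, 1.3, 6.7]
width: 0.0596
finger_force: 5.6
```

```bash
python3 - <<'E'
from h import *
s=telemetry.get_state(); print(s["contact_force"],s["ft_torque"],s["tcp_pos"])
E
```

```text
[-11.48172326   1.34126766   6.72517823] [-0.10560731  1.56975872 -0.33097225] [ 0.58965071 -0.06183054  0.01924579]
```

>>> play_rows(plan=[{"linear":[-0.05,0,0],"twist":[0,0,0],"hand":0.7},{"linear":[-0.15,0,0],"twist":[0,0,0],"hand":0.7},{"linear":[-0.25,0,0],"twist":[0,0,0],"hand":0.7},{"linear":[-0.25,0,-0.2],"twist":[0,0,0],"hand":0.5},{"linear":[-0.25,0,-0.4],"twist":[0,0,0],"hand":0},{"linear":[-0.25,0,-0.6],"twist":[0,0,0],"hand":0},{"linear":[-0.25,0,-0.7],"twist":[0,0,0],"hand":0},{"linear":[-0.25,0,-0.7],"twist":[0,0,0],"hand":0}])

```text
clock: 7.6
tcp_pos: [0.5425, -0.0607, 0.1647]
orientation: [0.001, 1.0, -0.016, 0.004]
contact_force: [1.3, -0.7, 1.1]
width: 0.0007
finger_force: 0.0
```

```bash
python3 -c "
from h import *
to((.627,-.205,.15),-.036)
look()
p=vision.capture('side');q=vision.capture('top')
cv2.imwrite('pics/s3.png',np.hstack([cv2.resize(q['frame'][120:220,200:310],(400,367)),cv2.resize(p['frame'][130:270,190:343],(400,367))]))
"
```

```text
lin [0.4453, 0.7069, 0.0783] tw [0.0005, -0.0024, 0.001] tcp [ 0.5425 -0.0607  0.1647] t 7.6 F [ 1.3 -0.7  1.1]
tcp rack [-0.1254 -0.1163] z 0.1647 F [ 1.3 -0.7  1.1] t 7.6
top bookend 0.69 21 [  -7.9 -196.3] [16.6 10.3] 2.2 pct [[-16.0, -201.0], [0.0, -191.0]]
side carton 0.84 428 [ -34.5 -130.2] [139.9  71.2] 89.6 pct [[-68.0, -169.0], [-2.0, -67.0]]
side bookend 0.85 70 [ -22. -206.] [74.1 30.5] 7.9 pct [[-59.0, -209.0], [5.0, -193.0]]
```

View pics/s3.png

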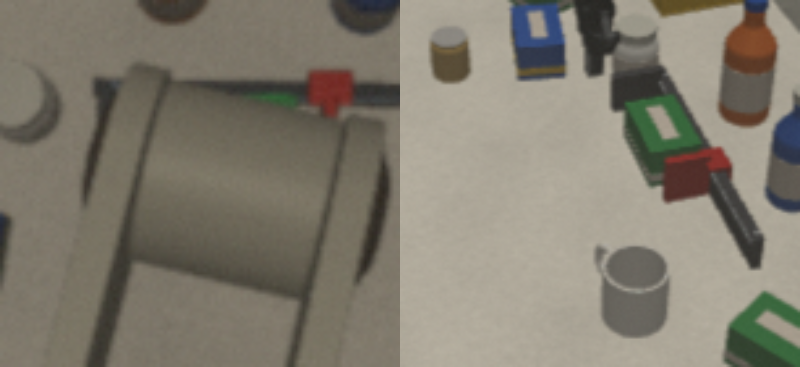

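The side crop shows the carton at (660,130) flush against the rail, between the stop and the red bookend at (700,175). Next I'll go to the bookend's outer side.

>>> play_rows(plan=[{"linear":[0.15,0.18,0.07],"twist":[0,-0.002,0.001],"hand":0},{"linear":[0.3,0.36,0.07],"twist":[0,-0.002,0.001],"hand":0},{"linear":[0.4,0.54,0.07],"twist":[0,-0.002,0.001],"hand":0},{"linear":[0.44,0.7,0.07],"twist":[0,-0.002,0.001],"hand":0},{"linear":[0.44,0.72,0.07],"twist":[0,-0.002,0.001],"hand":0},{"linear":[0.44,0.72,0.07],"twist":[0,-0.002,0.001],"hand":0}])

```text
clock: 8.5
tcp_pos: [0.6237, -0.2096, 0.1437]
orientation: [-0.0, 1.0, -0.019, -0.004]
contact_force: [-0.2, 0.2, -0.2]
width: 0.0003
finger_force: 0.0
```

```bash
python3 -c "
from h import *
to((.627,-.205,.024),-.036)
look(['side'])
"
```

```text
lin [0.0206, -0.0235, 0.5983] tw [-0.0002, 0.0026, -0.0009] tcp [ 0.6237 -0.2096  0.1437] t 8.5 F [-0.2  0.2 -0.2]
tcp rack [-0.0389 -0.2622] z 0.1437 F [-0.2  0.2 -0.2] t 8.5
side carton 0.7 434 [ -35.6 -127.3] [136.8  72.2] 87.8 pct [[-68.0, -170.0], [-3.0, -66.0]]
side bookend 0.86 60 [ -30.9 -202.8] [18.3 59.7] 89.8 pct [[-57.0, -208.0], [-3.0, -194.0]]
```

>>> play_rows(plan=[{"linear":[0.02,-0.01,0.2],"twist":[0,0.003,0],"hand":0},{"linear":[0.02,-0.02,0.4],"twist":[0,0.003,0],"hand":0},{"linear":[0.02,-0.02,0.52],"twist":[0,0.003,0],"hand":0},{"linear":[0.02,-0.02,0.59],"twist":[0,0.003,0],"hand":0},{"linear":[0.02,-0.02,0.59],"twist":[0,0.003,0],"hand":0}])

```text
clock: 9.07
tcp_pos: [0.6255, -0.201, 0.0241]
orientation: [-0.001, 1.0, -0.017, -0.001]
contact_force: [0.4, 1.0, -0.0]
width: -0.0002
finger_force: 0.0
```

```bash
python3 -c "
from h import *
look(['side'])
p=vision.capture('side')
cv2.imwrite('pics/s4.png',cv2.resize(p['frame'][130:270,220:373],(600,549)))
"
```

```text
tcp rack [-0.0374 -0.2535] z 0.0241 F [ 0.4  1.  -0. ] t 9.0667
side carton 0.94 294 [ -44.4 -128.7] [146.8  55.8] 86.6 pct [[-69.0, -170.0], [-20.0, -63.0]]
```

View pics/s4.png

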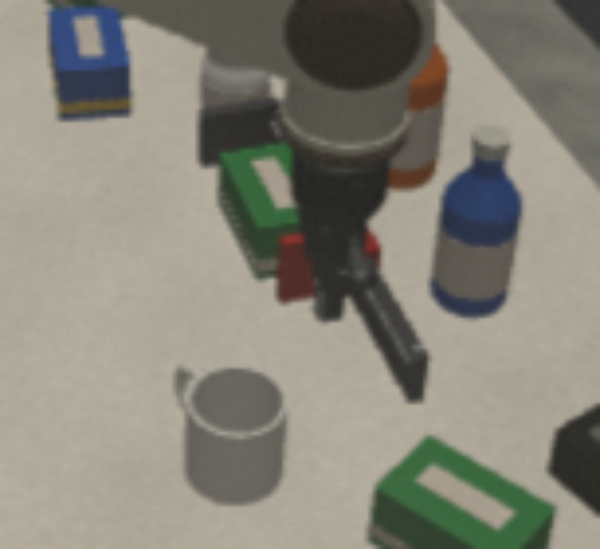

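The closed fingers at (330,310) stand in front of the bookend's outer face and are clear of the rail and bottles. I'll push toward the stop.

>>> play_rows(plan=[{"linear":[0,-0.05,0],"twist":[0,0,0],"hand":0},{"linear":[0,-0.1,0],"twist":[0,0,0],"hand":0},{"linear":[0,-0.14,0],"twist":[0,0,0],"hand":0},{"linear":[0,-0.18,0],"twist":[0,0,0],"hand":0},{"linear":[0,-0.22,0],"twist":[0,0,0],"hand":0},{"linear":[0,-0.25,0],"twist":[0,0,0],"hand":0},{"linear":[0,-0.28,0],"twist":[0,0,0],"hand":0},{"linear":[0,-0.31,0],"twist":[0,0,0],"hand":0},{"linear":[0,-0.34,0],"twist":[0,0,0],"hand":0},{"linear":[0,-0.37,0],"twist":[0,0,0],"hand":0}])

```text
clock: 10.1
tcp_pos: [0.63, -0.1291, 0.0277]
orientation: [0.0, 1.0, -0.018, 0.002]
contact_force: [-2.0, -4.0, 6.3]
width: 0.0001
finger_force: 3.7
```

```bash
python3 -c "
from h import *
look(['side'])
"
```

```text
tcp rack [-0.0355 -0.1815] z 0.0277 F [-2.  -4.   6.3] t 10.1
side carton 0.72 114 [ -20.1 -161.1] [ 81.2 346.1] 12.7 pct [[-62.0, -304.0], [20.0, 4.0]]
side carton 0.59 196 [-50.2 -99.5] [108.4  38.7] 89.0 pct [[-69.0, -149.0], [-33.0, -50.0]]
```

>>> play_rows(plan=[{"linear":[0,-0.03,0],"twist":[0,0,0],"hand":0},{"linear":[0,-0.06,0],"twist":[0,0,0],"hand":0},{"linear":[0,-0.09,0],"twist":[0,0,0],"hand":0},{"linear":[0,-0.11,0],"twist":[0,0,0],"hand":0},{"linear":[0,-0.13,0],"twist":[0,0,0],"hand":0},{"linear":[0,-0.15,0],"twist":[0,0,0],"hand":0},{"linear":[0,-0.165,0],"twist":[0,0,0],"hand":0},{"linear":[0,-0.175,0],"twist":[0,0,0],"hand":0}])

```text
clock: 10.92
tcp_pos: [0.6313, -0.0938, 0.0275]
orientation: [0.0, 1.0, -0.018, 0.002]
contact_force: [-0.2, -4.1, 4.7]
width: -0.0003
finger_force: 3.2
```

```bash
python3 -c "
from h import *
look(['side'])
"
```

```text
tcp rack [-0.0355 -0.1462] z 0.0275 F [-0.2 -4.1  4.7] t 10.9167
side carton 0.78 197 [-49.6 -59.5] [114.2  40.8] 89.0 pct [[-69.0, -113.0], [-32.0, -9.0]]
side bookend 0.65 16 [ -28.2 -124.5] [62.5 18. ] 0.2 pct [[-59.0, -133.0], [2.0, -115.0]]
```

Close to the stop; small steps until the force rises.

>>> play_rows(plan=[{"linear":[0,-0.008,0],"twist":[0,0,0],"hand":0},{"linear":[0,-0.016,0],"twist":[0,0,0],"hand":0},{"linear":[0,-0.024,0],"twist":[0,0,0],"hand":0}])

```text
clock: 11.32
tcp_pos: [0.6316, -0.0906, 0.0279]
orientation: [0.001, 1.0, -0.018, 0.002]
contact_force: [-2.9, -21.2, 10.9]
width: 0.0003
finger_force: 9.4
```

>>> play_rows(plan=[{"linear":[0,-0.003,0],"twist":[0,0,0],"hand":0},{"linear":[0,-0.003,0],"twist":[0,0,0],"hand":0},{"linear":[0,-0.003,0],"twist":[0,0,0],"hand":0}])

```text
clock: 11.57
tcp_pos: [0.6317, -0.0903, 0.0281]
orientation: [0.001, 1.0, -0.018, 0.002]
contact_force: [-2.6, -16.3, 8.8]
width: -0.0
finger_force: 8.1
```

>>> play_rows(plan=[{"linear":[0,0.05,0],"twist":[0,0,0],"hand":0},{"linear":[0,0.15,0],"twist":[0,0,0],"hand":0},{"linear":[0,0.25,0],"twist":[0,0,0],"hand":0},{"linear":[0,0.3,-0.2],"twist":[0,0,0],"hand":0},{"linear":[0,0.3,-0.4],"twist":[0,0,0],"hand":0},{"linear":[0,0.3,-0.6],"twist":[0,0,0],"hand":0},{"linear":[-0.2,0.3,-0.8],"twist":[0,0,0],"hand":0},{"linear":[-0.4,0.4,-0.9],"twist":[0,0,0],"hand":0},{"linear":[-0.6,0.6,-0.9],"twist":[0,0,0],"hand":0},{"linear":[-0.8,0.8,-0.9],"twist":[0,0,0],"hand":0}])

```text
clock: 12.4
tcp_pos: [0.4996, -0.2117, 0.2061]
orientation: [0.0, 1.0, -0.017, 0.003]
contact_force: [0.3, -0.7, -0.2]
width: -0.0
finger_force: 0.0
```

>>> play_rows(plan=[{"linear":[-0.2,0.2,-0.1],"twist":[0,0,0],"hand":0},{"linear":[-0.4,0.4,-0.1],"twist":[0,0,0],"hand":0},{"linear":[-0.6,0.6,-0.1],"twist":[0,0,0],"hand":0},{"linear":[-0.6,0.7,-0.1],"twist":[0,0,0],"hand":0},{"linear":[-0.6,0.7,-0.1],"twist":[0,0,0],"hand":0},{"linear":[-0.6,0.7,-0.1],"twist":[0,0,0],"hand":0}])

```text
clock: 12.9
tcp_pos: [0.3733, -0.3505, 0.2238]
orientation: [0.0, 1.0, -0.02, 0.001]
contact_force: [-0.3, -0.4, -0.7]
width: 0.0002
finger_force: 0.0
```

```bash
python3 -c "
from h import *
look()
p=vision.capture('side');q=vision.capture('top')
cv2.imwrite('pics/s5.png',np.hstack([cv2.resize(q['frame'][110:200,210:310],(400,360)),cv2.resize(p['frame'][130:230,210:320],(396,360))]))
X=cloud(q)
for t in ('jar','blue_carton','mug','tin'):
  for r in vision.trace(t,q)[:1]:
    m=r['region']&(q['range_z']>0); print(t,np.median(X[m],0).round(3))
"
```

```text
tcp rack [-0.2841 -0.412 ] z 0.2238 F [-0.3 -0.4 -0.7] t 12.9
top carton 0.65 683 [-31.6 -53.9] [ 69.6 108. ] 0.7 pct [[-66.0, -105.0], [-1.0, -4.0]]
top bookend 0.47 39 [ -28.4 -117.4] [55.5  6.5] 0.9 pct [[-56.0, -120.0], [-1.0, -114.0]]
side carton 0.94 376 [-31.9 -58.5] [ 75.5 123.3] 0.7 pct [[-68.0, -111.0], [-2.0, -1.0]]
side bookend 0.89 57 [ -29.6 -119.7] [25.6 58.5] 76.0 pct [[-58.0, -129.0], [-2.0, -113.0]]
jar [0.665 0.136 0.078]
blue_carton [0.544 0.209 0.059]
mug [ 0.506 -0.317  0.01 ]
tin [0.414 0.208 0.063]
```

View pics/s5.png

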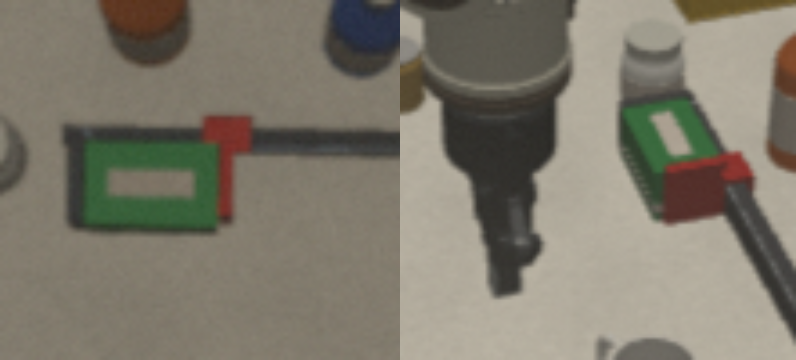

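The carton at (150,185) is flush with both the rail and the end stop, with the bookend at (227,185) hard against it. The jar, blue carton, mug and tin have not moved, and the arm is clear.

```bash
python3 -c "
from h import *
print(workorder.finish_job())"
```

```text
the job is handed in; nothing more can be done
None
```

I handed the job in with the green carton flat against the rail, pushed against the end stop and trapped there by the bookend (measured travel about 0.104 m), the arm clear, and 13 s used; no verdict was returned, and I did not re-measure the brush at the end.

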